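# Set the drill guide of the abacus-frame jig to its marked stop

### The arm

A 6-joint arm with a two-finger parallel gripper is mounted at the origin on the work surface. World frame = base frame: x ahead of the robot, y to its left, z up, the work surface at z = 0. Lengths are in m, angles in degrees, forces in N, time in s.
With the tool pointing down it reaches from about 0.3 to 0.75 m from the base axis. Payload 8.5 kg.
Tool frame: the origin (TCP) lies midway between the tips of the shut fingers; the grasp point (between the pads) lies 19 mm behind it (env.tcp_to_grasp is the z of the grasp point in the tool frame, in m); z points along the fingers, y is the line along which they close (so a half turn about z gives the same grasp; the last joint's range is limited). The gripper opens to 85 mm and grips with 20 to 120 N. Pads are 22 mm wide; open, the fingers measure 114 mm over their backs; the gripper's body (76 mm by 85 mm) begins 54 mm behind the grasp point. The pads swing forward as they close: fully open they stand 13 mm farther back than shut.
Start: joints at [-75.59, 21.807, 74.336, -0, 83.858, -12.336], TCP at [0.248, -0.491, 0.231] pointing down, gripper open.
Joint ranges: [-178.18, 178.18], [-50.72, 133.34], [12.68, 142.11], [-81.47, 261.47], [9.98, 163.14], [-165.26, 165.26]. Speed limits (degrees/s): [136.94, 136.94, 180, 180, 180, 180].

### API

Orientations are given as a 3x3 rotation matrix whose columns are the frame's x, y, z axes.
In Python, from rig import env, imaging, job, models gives the robot as it stands. The module is installed in compiled form; this text tells all that it offers.
- The arm moves only by the tool jog_arm, never from a script. Its argument "plan" is text: rows parted by semicolons, each of 7 numbers parted by spaces: the turn, a rotation vector about the tool's x, y, z in degrees, then the shift along the tool's x, y, z in cm, then the closure in counts, from 0 (fully open) to 255 (shut). In form: rx ry rz x y z claw; .... A call has 1 to 10 rows; each row shifts and turns the commanded pose from where the row before left it, along the tool's axes as they then stand; what a row does not reach is not made up. A row lasts 1/12 s, in which the tool goes at most 41.7 mm and 7.16 degrees, less where a joint would pass 70% of its speed; a pose out of reach is approached as far as the arm can. A call with a gripper value outside its range is refused whole. The fingers move at their own pace and stop on an object; "grip_force" is the grip in N (left out, the last holds). Time passes only in rows, so rows that do not move let the fingers close. It gives the time, the measured TCP pose, the force, the opening and the grip force at its end, in the units of the state.
- env.observe(): the state, without advancing time (a new reading comes with each control period).
- imaging.get_image(name): name is "scene" or "top" or "wrist"; returns a dict with "pixels" (400x640x3 uint8, red, green, blue), "depth" (400x640 float32, m along the optical axis (not along the pixel's ray), 0 where there is no reading), "fov_y" (degrees; the focal length in pixels is half the picture's height over the tangent of half this angle, whatever the lens; pixels are square), "cx", "cy" (the principal point, pixels), "world_from_camera" (4x4, takes a point from camera to world coordinates). Camera axes: x right, y down, z forward; pixel columns grow to the right and rows downward; lengths in m; the calibration is good to about 2 mm. A picture is of the moment at which its call begins.
- job.close_job(): hands the job in; it is judged then, once.
Trained networks look in the newest picture that a camera, given by its name, has taken for a name from the list of things; names that differ only in an ending like _2 or _b are one class to them, and where a whole thing is asked for, a point or a joint stands for the part that bears it (a point fixed in the world has none). Each returns a list of dicts, best first, with "confidence" (0 to 1); they miss things now and then, are a little off and sometimes report something else, mostly with a low value. They report only what shows in the picture. A call takes as long as a camera call.
- models.outline_of(camera, query): "region" (400x640 bool, what is visible of it) and "bbox" ([centre column, centre row, width, height] in pixels, round what is visible of it).
- models.tip_of(camera, query): "at" ([column, row] in pixels: a listed point, or the origin of a listed thing).
The state is a dict: "time_s": time; "q": joint angles; "qvel": joint speeds; "joint_efforts": joint torques, N m; "position": TCP position; "tool_rot": TCP orientation; "ft_force": force on the tool from outside, world axes, zero at the start; "wrist_torque": the same for the moment, N m; "grip_width": finger opening in m; "gripper_force": force on a finger pad.
Only numpy, scipy, OpenCV 4.12 (cv2) and the standard library are available. Lean on these libraries where they do the work, as an engineer would, in place of code of your own. Each camera call takes 0.05 s, during which the arm holds its last target. There are 200 camera calls.

### The job

On the drilling jig for abacus frame bars, press down the pad in the middle of the drill-guide carriage with the fingertips to free its friction brake and, keeping it pressed, push the carriage along its rail right up against the marked stop, the one with the upright pin and the pointer tongue. Then let the pad come up again so that the brake holds the carriage there. Do not force the carriage along against its brake or run it up to the plain stop, grip nothing, and leave the other things on the bench where they are.

Things in the scene. Friction and masses are not known exactly. Their poses are not given: they have to be found in the camera images.
- jig: Drilling jig, fixed to the bench: wooden board 200 (x) by 520 (y) by 18 mm high. Along its middle, along y, a 500 mm aluminium T rail 44 mm wide, top 44 mm above the bench; parallel to it, 74 mm to the -x side, a black frame bar with small holes. Origin: centre of the board's underside, at bench height; x across the rail, y along it, z up.
- carriage (a joint): Carriage position in m along the jig's +y, 0 mid-rail, range -0.16 to 0.16. Dark steel frame, 96 mm across the rail by 112 along it, 46 to 68 mm above the bench, with a small arm and drill bush on its -x side. Open well in its middle, 52 mm across by 68 along, holds the brake pad. Pad up: braked against 20 to 30 N. Pad pressed: slides at 1 to 2 N.
- pad (a joint): How far the brake pad is pressed, m: about 0 up (brake on), 0.008 fully down. Sprung, comes up by itself: starts to move at about 6 N, about 8 N fully down. The brake is free from 0.002 on; 0.004 to 0.006 is a good working depth. A fingertip pressing it can drag the carriage by friction.
- pad_top (a point): Middle of the top of the brake pad: flat ribbed black rubber, 49 mm across the rail by 65 along it, in the well in the carriage's middle. 62 mm above the bench when up, 6 mm below the carriage's rim; moves with the carriage, and down when pressed. Over the rail's centre line, half-way along the carriage.
- marked_stop: Marked stop, at either end of the rail: fixed steel block 64 mm across by 24 along the rail, top 69 mm above the bench, with an upright pin (12 mm thick, top at 93 mm) and a flat tongue reaching 82 mm to the jig's +x. Origin: on the rail's centre line under the block, at bench height; axes as the jig's. The carriage touches it when pad_top is 68 mm away along the rail.
- plain_stop: The plain stop, at the other end of the rail: the same steel block without pin or tongue. Fixed. Origin and axes as for the marked stop. Not to be used.
- bush: Bystander: loose steel drill bush, 22 mm in diameter and high, standing on the jig's board on the +x side of the rail. Origin: centre of its underside.
- jar: Bystander: glass jar with a white cap, 60 mm in diameter, 65 mm high. Origin: centre of its underside.
- bottle: Bystander: brown bottle, 60 mm in diameter, 150 mm high. Origin: centre of its underside.
- rod_pot: Bystander: white pot, 68 mm in diameter, 85 mm high, with thin wooden rods standing in it up to about 157 mm. Origin: centre of its underside.
- abacus: Bystander: abacus lying flat, 300 by 78 by 18 mm. Origin: centre of its underside, y along its length.
- bead_dish: Bystander: white dish with wooden beads, 84 mm in diameter, 30 mm high. Origin: centre of its underside.
- screwdriver: Bystander: screwdriver lying on the bench, 160 mm long.

How it is judged (in metres and radians):
On the way, in this order (a step that is already met when the one before it is completed fails the run):
1. the pad is pressed, freeing the brake, before the carriage has been shifted by more than about 15 mm (value of joint pad above 0.002 m and distance of pad_top from where it was at the start of the episode below 0.017 m), for 0.1 s.
2. the carriage, its pad still pressed, is up against the marked stop (horizontal distance between pad_top and marked_stop below 0.071 m and value of joint pad above 0.001 m), for 0.1 s.
At the end, for the whole second after the job is handed in: The carriage rests against the marked stop (gap under 3 mm), its pad has come up again (under 1 mm pressed) so that the brake holds, and nothing moves (horizontal distance between pad_top and marked_stop below 0.071 m and value of joint pad below 0.001 m and velocity of joint carriage between -0.005 and 0.005 m/s); the robot touches nothing.
It fails at once if the carriage is forced along the rail against its brake (pad less than 0.5 mm down, carriage moving faster than 20 mm/s under a push of over 22 N) (value of joint pad below 0.0005 m and (velocity of joint carriage above 0.02 m/s or velocity of joint carriage below -0.02 m/s) and contact force between the fingers and anything else above 22 N).
It fails at once if the carriage is run up to the plain stop (gap under 3 mm) (horizontal distance between pad_top and plain_stop below 0.071 m).
It fails at once if one of the loose bystanders is lifted or moved by more than 20 mm (distance of any of bush, jar, bottle, rod_pot, abacus, bead_dish, screwdriver from where it was at the start of the episode above 0.02 m).
It also fails if it takes over 38 s, if anything falls off the work surface, if the arm or the gripper's body presses on something with over 40 N, if the wrist force passes 120 N, or if a joint passes its speed limit or range.

## Working session

There is one attempt and no reset: what is moved stays moved. The work goes in short steps, Python scripts to look and compute and a tool call to move; the robot and the scene stay as the last step left them, time stands still between calls to the robot, and variables do not carry over. Pictures are saved under pics/ and viewed, at most 10 in all, crops included, and the job is handed in when it is done.

Besides the shell and the picture viewer there is one more tool, called after ">>>" as a command line: name --argument value ..., lists and objects as JSON in quotes. jog_arm: Moves the arm, as the interface text tells. Its arguments: {"type":"object","properties":{"plan":{"type":"string"},"grip_force":{"type":"number"}},"required":["plan"]}

```bash
mkdir -p pics && cat > h.py <<'E'
import numpy as np, cv2
from rig import env, imaging, job, models
def cam(im):
    f=200/np.tan(np.radians(im["fov_y"]/2)); return f,im["cx"],im["cy"],np.array(im["world_from_camera"])
def pt(im,uv,z=None):
    """world point of pixel; by depth, or on the plane at height z"""
    f,cx,cy,T=cam(im); u,v=uv
    r=np.array([(u-cx)/f,(v-cy)/f,1.])
    if z is None:
        d=im["depth"][int(round(v))-1:int(round(v))+2,int(round(u))-1:int(round(u))+2]; d=np.median(d[d>0]) if (d>0).any() else np.nan
    else: d=(z-T[2,3])/(T[:3,:3]@r)[2]
    return T[:3,:3]@(r*d)+T[:3,3]
E
python3 - <<'E'
from h import *
s=env.observe(); print(s["time_s"],s["position"],s["tool_rot"],s["ft_force"],s["grip_width"])
for c in ["top","scene"]:
    im=imaging.get_image(c); cv2.imwrite(f"pics/{c}0.png",im["pixels"][:,:,::-1])
    print(c, np.array(im["world_from_camera"])[:3,3].round(3))
    for q,z in [("pad_top",.062),("marked_stop",0.),("plain_stop",0.),("jig",0.),("bush",0.)]:
        for r in models.tip_of(c,q)[:2]: print(q,np.round(r["at"],1),round(r["confidence"],2),"depth",pt(im,r["at"]).round(3),"plane",pt(im,r["at"],z).round(3))
E
```

```text
0.0 [ 0.24743742 -0.49087104  0.23072312] [[ 8.93012691e-01  4.50031345e-01 -3.49392327e-04]
 [ 4.50031374e-01 -8.93011676e-01  1.38171016e-03]
 [ 3.09801454e-04 -1.39112222e-03 -9.99998984e-01]] [-0.408944   -0.14657685 -0.73285691] 0.08531139810747837
top [0.411 0.006 1.307]
pad_top [331.4 208.1] 0.73 depth [ 0.519 -0.022  0.061] plane [ 0.519 -0.022  0.062]
pad_top [398.8 217.6] 0.34 depth [ 0.498 -0.188  0.071] plane [ 0.499 -0.19   0.062]
marked_stop [251.7 205.1] 0.86 depth [0.523 0.174 0.068] plane [0.529 0.183 0.   ]
plain_stop [398.2 215.3] 0.75 depth [ 0.504 -0.187  0.07 ] plane [ 0.509 -0.198  0.   ]
jig [333.6 208. ] 0.92 depth [ 0.52  -0.028  0.063] plane [ 0.525 -0.03   0.   ]
bush [305.5 177.5] 0.53 depth [0.599 0.044 0.037] plane [0.604 0.045 0.   ]
scene [1.42  0.092 0.626]
pad_top [300.4 193.5] 0.47 depth [ 0.513 -0.026  0.063] plane [ 0.511 -0.026  0.062]
marked_stop [383.4 224. ] 0.55 depth [0.562 0.178 0.018] plane [0.536 0.181 0.   ]
plain_stop [233.6 212.3] 0.66 depth [ 0.543 -0.19   0.018] plane [ 0.517 -0.198  0.   ]
jig [298.4 217.3] 0.88 depth [ 0.549 -0.028  0.017] plane [ 0.525 -0.031  0.   ]
bush [326.4 232.9] 0.56 depth [0.615 0.045 0.023] plane [0.584 0.043 0.   ]
```

View pics/top0.png

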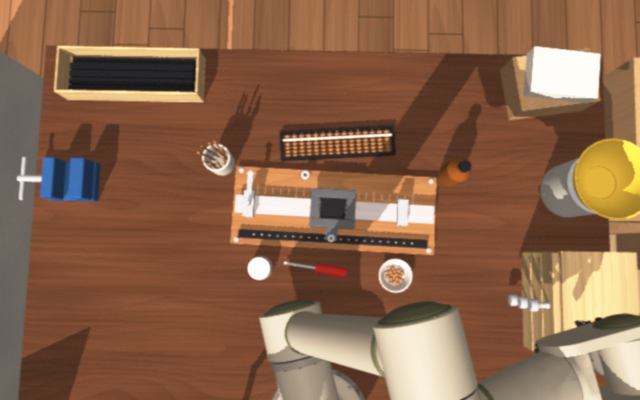

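View pics/scene0.png

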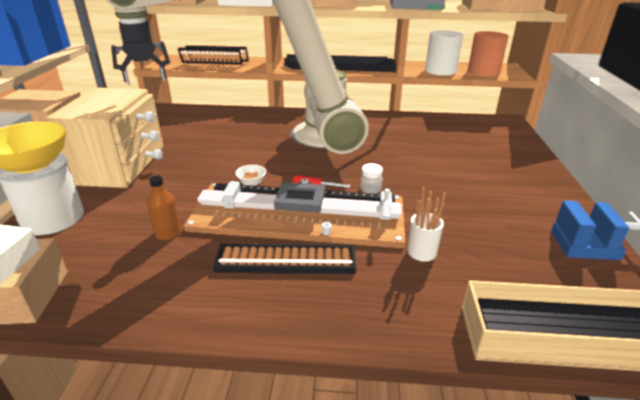

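The top view shows the marked stop (pin and tongue) at pixel (250,203), on the +y side. The carriage is at (331,208), the plain stop at (403,211) and the bush at (305,175). I'll measure the rail axis and the pad.

```bash
python3 - <<'E'
from h import *
im=imaging.get_image("top"); f,cx,cy,T=cam(im)
v,u=np.mgrid[:400,:640]; d=im["depth"]
P=np.stack([(u-cx)/f*d,(v-cy)/f*d,d],-1)@T[:3,:3].T+T[:3,3]
print("f",f)
for q in ["jig","carriage","pad_top","marked_stop","plain_stop"]:
    r=models.outline_of("top",q)
    if not r: print(q,"none"); continue
    m=r[0]["region"]&(d>0); p=P[m]; 
    print(q,round(r[0]["confidence"],2),m.sum(),"zmed",np.median(p[:,2]).round(4))
    lo,hi={"jig":(.01,.08),"carriage":(.055,.08),"pad_top":(.055,.068),"marked_stop":(.06,.075),"plain_stop":(.06,.08)}[q]
    p=p[(p[:,2]>lo)&(p[:,2]<hi)]
    (c,s,a)=cv2.minAreaRect(p[:,:2].astype(np.float32)); print("   rect",np.round(c,4),np.round(s,3),round(a,2),"mean",p.mean(0).round(4))
# rail top / board edges: board-height points
m=(P[...,2]>.012)&(P[...,2]<.05)&(P[...,0]>.38)&(P[...,0]<.66)&(abs(P[...,1]+.02)<.3)
n,l,st,ce=cv2.connectedComponentsWithStats(((P[...,2]>.010)&(P[...,2]<.08)&(d>0)).astype(np.uint8))
k=l[208,331]; p=P[l==k]; c,s,a=cv2.minAreaRect(p[:,:2].astype(np.float32)); print("board",np.round(c,4),np.round(s,3),a,len(p))
E
```

```text
f 504.2629706753688
jig 0.81 14642 zmed 0.0204
   rect [ 0.5196 -0.0282] [0.52 0.2 ] 87.68 mean [ 0.5164 -0.0304  0.0295]
carriage 0.69 1935 zmed 0.0657
   rect [ 0.5028 -0.0233] [0.112 0.13 ] 87.62 mean [ 0.5143 -0.0236  0.0655]
pad_top 0.67 355 zmed 0.0706
   rect [0.5409 0.1834] [0.024 0.089] 87.16 mean [0.5221 0.1815 0.0657]
marked_stop 0.73 366 zmed 0.0705
   rect [0.5506 0.1829] [0.024 0.11 ] 87.2 mean [0.5391 0.1828 0.0698]
plain_stop 0.63 532 zmed 0.0624
   rect [ 0.5207 -0.0238] [0.065 0.051] 87.08 mean [ 0.52   -0.0229  0.0633]
board [ 0.5196 -0.0288] [0.521 0.2  ] 87.68427276611328 15607
```

>>> jog_arm --plan "0 0 5.8 0 0 0 255;0 0 5.8 0 0 0 255;0 0 5.8 0 0 0 255;0 0 5.8 0 0 0 255;0 0 5.9 0 0 0 255;0 0 0 0 0 0 255;0 0 0 0 0 0 255" --grip_force 20

```text
time_s: 1.48
position: [0.2475, -0.4911, 0.2313]
tool_rot: [[0.999, -0.038, -0.0], [-0.038, -0.999, 0.0], [-0.0, -0.0, -1.0]]
ft_force: [-0.1, -0.3, 0.2]
grip_width: 0.0009
gripper_force: 0.0
```

>>> jog_arm --plan "0 0 0 1.27 -2.39 0 255;0 0 0 1.27 -2.39 0 255;0 0 0 1.27 -2.39 0 255;0 0 0 1.27 -2.39 0 255;0 0 0 1.27 -2.39 0 255;0 0 0 1.27 -2.39 0 255;0 0 0 1.27 -2.39 0 255;0 0 0 1.27 -2.39 0 255;0 0 0 1.27 -2.39 0 255;0 0 0 1.27 -2.39 0 255"

```text
time_s: 2.32
position: [0.3847, -0.2564, 0.2315]
tool_rot: [[0.999, -0.038, 0.0], [-0.038, -0.999, -0.0], [0.0, 0.0, -1.0]]
ft_force: [0.4, 0.2, 0.7]
grip_width: 0.0001
gripper_force: 0.0
```

>>> jog_arm --plan "0 0 0 1.27 -2.39 0 255;0 0 0 1.27 -2.39 0 255;0 0 0 1.27 -2.39 0 255;0 0 0 1.27 -2.39 0 255;0 0 0 1.27 -2.39 0 255;0 0 0 1.27 -2.39 0 255;0 0 0 1.27 -2.39 0 255;0 0 0 1.27 -2.39 0 255;0 0 0 1.27 -2.39 0 255;0 0 0 0 0 0 255"

```text
time_s: 3.15
position: [0.5086, -0.0441, 0.2313]
tool_rot: [[0.999, -0.034, 0.001], [-0.034, -0.999, 0.001], [0.001, -0.001, -1.0]]
ft_force: [0.2, -0.6, 0.3]
grip_width: -0.0
gripper_force: 0.0
```

```bash
python3 - <<'E'
from h import *
s=env.observe(); print(s["time_s"],s["position"],s["ft_force"])
im=imaging.get_image("wrist"); cv2.imwrite("pics/w1.png",im["pixels"][:,:,::-1])
f,cx,cy,T=cam(im); v,u=np.mgrid[:400,:640]; d=im["depth"]
P=np.stack([(u-cx)/f*d,(v-cy)/f*d,d],-1)@T[:3,:3].T+T[:3,3]
for q,z in [("pad_top",.062),("marked_stop",.0),("plain_stop",0.),("bush",0.)]:
    for r in models.tip_of("wrist",q)[:2]: print(q,np.round(r["at"],1),round(r["confidence"],2),pt(im,r["at"]).round(4),pt(im,r["at"],z).round(4))
for q in ["carriage","pad_top"]:
    r=models.outline_of("wrist",q)
    if r:
        m=r[0]["region"]&(d>0); p=P[m]; c,sz,a=cv2.minAreaRect(p[:,:2].astype(np.float32)); print(q,r[0]["confidence"],m.sum(),np.median(p,0).round(4),np.round(c,4),np.round(sz,3),a)
E
```

```text
3.15 [ 0.50864363 -0.04411678  0.23125572] [ 0.24021413 -0.628784    0.30749965]
pad_top [301.4 172.8] 0.6 [ 0.5164 -0.0281  0.0616] [ 0.5165 -0.0281  0.062 ]
plain_stop [436.5 163.2] 0.79 [ 0.5185 -0.1785  0.0438] [ 0.5104 -0.1959  0.    ]
bush [235.8  87.9] 0.82 [0.6056 0.0383 0.0387] [0.6086 0.0482 0.    ]
carriage 0.59 10143 [ 0.5184 -0.0256  0.0669] [ 0.502  -0.0224] [0.128 0.13 ] 87.17340087890625
pad_top 0.98 2711 [ 0.5199 -0.0263  0.0619] [ 0.5175 -0.0261] [0.065 0.051] 88.10408020019531
```

View pics/w1.png

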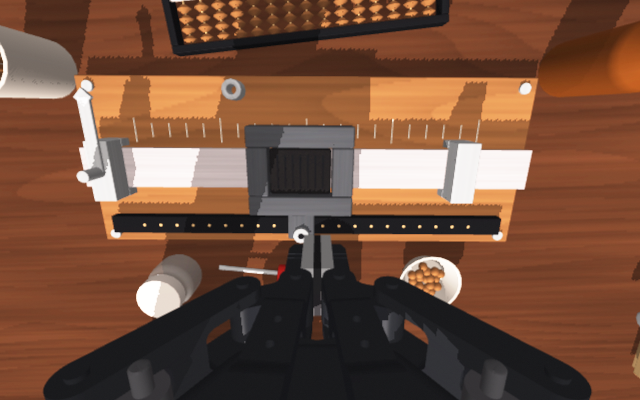

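The wrist view shows the pad at pixel (301,172) and the marked stop on the left at (105,170). The plain stop is at (462,172). Both views put the pad at about (0.519, -0.025, 0.062), as expected.

>>> jog_arm --plan "0 0 0 0.5 -1 0 255;0 0 0 0.5 -0.9 0 255;0 0 0 0 0 2.2 255;0 0 0 0 0 2.2 255;0 0 0 0 0 2.2 255;0 0 0 0 0 2.2 255;0 0 0 0 0 2.2 255;0 0 0 0 0 2.2 255;0 0 0 0 0 2 255;0 0 0 0 0 0 255"

```text
time_s: 4.33
position: [0.5167, -0.0277, 0.0761]
tool_rot: [[0.999, -0.041, -0.006], [-0.041, -0.999, 0.002], [-0.006, -0.002, -1.0]]
ft_force: [-0.2, -0.3, 0.2]
grip_width: 0.0001
gripper_force: 0.0
```

>>> jog_arm --plan "0 0 0 0 0 0 255;0 0 0 0 0 0 255;0 0 0 0 0 0 255"

```text
time_s: 4.58
position: [0.5188, -0.0287, 0.0807]
tool_rot: [[0.999, -0.041, 0.002], [-0.041, -0.999, -0.001], [0.002, 0.001, -1.0]]
ft_force: [-0.4, -0.7, -0.2]
grip_width: 0.0003
gripper_force: 0.0
```

```bash
python3 - <<'E'
from h import *
s=env.observe(); print(s["position"],s["ft_force"])
im=imaging.get_image("wrist"); cv2.imwrite("pics/w2.png",im["pixels"][:,:,::-1])
E
```

```text
[ 0.51884839 -0.02873675  0.08065321] [-0.43408246 -0.68304066 -0.17481629]
```

View pics/w2.png

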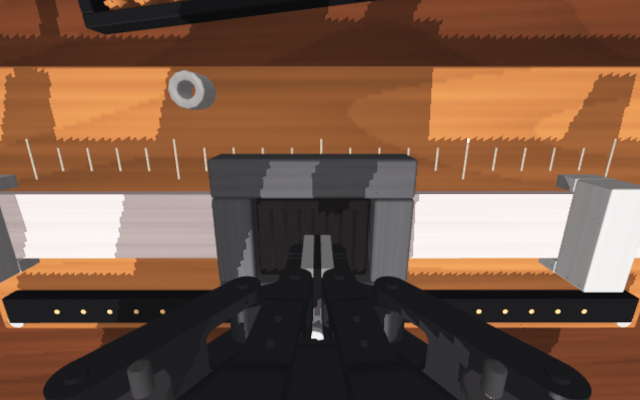

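The fingertips, at pixel (317,237), are over the pad inside the well. Next I press down.

>>> jog_arm --plan "0 0 0 0 0 0.4 255;0 0 0 0 0 0.4 255;0 0 0 0 0 0.4 255;0 0 0 0 0 0.3 255;0 0 0 0 0 0.2 255;0 0 0 0 0 0.2 255;0 0 0 0 0 0 255;0 0 0 0 0 0 255"

```text
time_s: 5.3
position: [0.5179, -0.0287, 0.0605]
tool_rot: [[0.999, -0.041, -0.0], [-0.041, -0.999, 0.0], [-0.0, 0.0, -1.0]]
ft_force: [-3.1, -0.1, 5.3]
grip_width: -0.0003
gripper_force: 2.8
```

>>> jog_arm --plan "0 0 0 0 0 0.1 255;0 0 0 0 0 0.1 255;0 0 0 0 0 0.1 255;0 0 0 0 0 0.1 255;0 0 0 0 0 0 255;0 0 0 0 0 0 255;0 0 0 0 0 0 255"

```text
time_s: 5.88
position: [0.5179, -0.0287, 0.0568]
tool_rot: [[0.999, -0.041, -0.0], [-0.041, -0.999, -0.0], [-0.0, 0.0, -1.0]]
ft_force: [-2.7, 0.8, 6.5]
grip_width: 0.0
gripper_force: 3.2
```

>>> jog_arm --plan "0 0 0 0 -0.2 0 255;0 0 0 0 -0.3 0 255;0 0 0 0 -0.3 0 255;0 0 0 0 -0.3 0 255;0 0 0 0 -0.3 0 255;0 0 0 0 -0.3 0 255;0 0 0 0 -0.3 0 255;0 0 0 0 -0.3 0 255;0 0 0 0 -0.2 0 255;0 0 0 0 0 0 255"

```text
time_s: 6.72
position: [0.5189, -0.0035, 0.0568]
tool_rot: [[0.999, -0.041, 0.0], [-0.041, -0.999, -0.0], [0.0, 0.0, -1.0]]
ft_force: [-2.2, 0.3, 6.5]
grip_width: 0.0001
gripper_force: 3.2
```

```bash
cat > m.py <<'E'
from h import *
s=env.observe(); print(s["time_s"],s["position"],s["ft_force"])
j=np.array([.5196,-.0285]); ey=np.array([.041,.99916]); print("tcp along rail",(s["position"][:2]-j)@ey)
for c in ["top","wrist"]:
    im=imaging.get_image(c); f,cx,cy,T=cam(im); v,u=np.mgrid[:400,:640]; d=im["depth"]
    P=np.stack([(u-cx)/f*d,(v-cy)/f*d,d],-1)@T[:3,:3].T+T[:3,3]
    # carriage rim at +x side: height 64..72 mm, across 30..46 mm, ends along the rail
    q=P[...,:2]-j; a=q@ey; b=q@np.array([.99916,-.041])
    for lo,hi in [(.030,.045),(-.024,-.008)]:
        m=(d>0)&(P[...,2]>.062)&(P[...,2]<.0715)&(b>lo)&(b<hi)&(abs(a)<.25)
        h,e=np.histogram(a[m],bins=np.arange(-.25,.2501,.004)); k=np.where(h>0)[0]
        runs=np.split(k,np.where(np.diff(k)>1)[0]+1) if len(k) else []
        print(c,lo,[(a[m&(a>=e[r[0]])&(a<=e[r[-1]+1])].min().round(4),a[m&(a>=e[r[0]])&(a<=e[r[-1]+1])].max().round(4)) for r in runs])
E
python3 m.py
```

```text
6.7167 [ 0.51892892 -0.00348104  0.05680003] [-2.20933971  0.30685806  6.45696591]
tcp along rail 0.024970426686900398
top 0.03 [(np.float64(-0.175), np.float64(-0.175)), (np.float64(-0.167), np.float64(-0.1574)), (np.float64(0.2073), np.float64(0.2171)), (np.float64(0.2223), np.float64(0.2246))]
top -0.024 [(np.float64(-0.1791), np.float64(-0.1564)), (np.float64(-0.0183), np.float64(-0.0183)), (np.float64(0.065), np.float64(0.0853)), (np.float64(0.2014), np.float64(0.2239))]
wrist 0.03 [(np.float64(-0.0285), np.float64(0.0832))]
wrist -0.024 [(np.float64(-0.0284), np.float64(-0.0065)), (np.float64(0.0609), np.float64(0.083))]
```

The carriage follows the fingertip, and the gap to the stop is about 116 mm.

>>> jog_arm --plan "0 0 0 0 -0.3 0 255;0 0 0 0 -0.5 0 255;0 0 0 0 -0.6 0 255;0 0 0 0 -0.6 0 255;0 0 0 0 -0.6 0 255;0 0 0 0 -0.6 0 255;0 0 0 0 -0.6 0 255;0 0 0 0 -0.6 0 255;0 0 0 0 -0.4 0 255;0 0 0 0 -0.2 0 255"

```text
time_s: 7.65
position: [0.521, 0.0465, 0.0568]
tool_rot: [[0.999, -0.041, 0.0], [-0.041, -0.999, -0.0], [0.0, 0.0, -1.0]]
ft_force: [-2.9, -0.3, 5.9]
grip_width: 0.0001
gripper_force: 3.2
```

>>> jog_arm --plan "0 0 0 0 -0.3 0 255;0 0 0 0 -0.5 0 255;0 0 0 0 -0.6 0 255;0 0 0 0 -0.6 0 255;0 0 0 0 -0.6 0 255;0 0 0 0 -0.6 0 255;0 0 0 0 -0.6 0 255;0 0 0 0 -0.4 0 255;0 0 0 0 -0.2 0 255;0 0 0 0 0 0 255"

```text
time_s: 8.48
position: [0.5228, 0.0907, 0.0568]
tool_rot: [[0.999, -0.041, 0.0], [-0.041, -0.999, 0.0], [0.0, -0.0, -1.0]]
ft_force: [-3.3, 1.2, 6.6]
grip_width: -0.0001
gripper_force: 3.2
```

```bash
python3 m.py
```

```text
8.4833 [0.52279887 0.09067453 0.0568003 ] [-3.25148841  1.2114457   6.64248113]
tcp along rail 0.11920557606723256
top 0.03 [(np.float64(-0.1795), np.float64(-0.1795)), (np.float64(-0.1669), np.float64(-0.1591))]
top -0.024 [(np.float64(-0.1796), np.float64(-0.1564))]
wrist 0.03 [(np.float64(0.0655), np.float64(0.1769)), (np.float64(0.198), np.float64(0.2219))]
wrist -0.024 [(np.float64(0.0657), np.float64(0.0876)), (np.float64(0.1551), np.float64(0.1773)), (np.float64(0.1977), np.float64(0.2226))]
```

>>> jog_arm --plan "0 0 0 0 -0.3 0 255;0 0 0 0 -0.3 0 255;0 0 0 0 -0.3 0 255;0 0 0 0 -0.3 0 255;0 0 0 0 -0.2 0 255;0 0 0 0 -0.2 0 255;0 0 0 0 -0.2 0 255;0 0 0 0 -0.2 0 255;0 0 0 0 -0.1 0 255;0 0 0 0 -0.1 0 255"

```text
time_s: 9.42
position: [0.5238, 0.112, 0.0568]
tool_rot: [[0.999, -0.041, 0.0], [-0.041, -0.999, -0.001], [0.0, 0.001, -1.0]]
ft_force: [-2.0, -4.2, 6.8]
grip_width: 0.0002
gripper_force: 3.2
```

```bash
python3 m.py
```

```text
9.4167 [0.52375372 0.1120241  0.0568347 ] [-2.02879325 -4.18342412  6.83733475]
tcp along rail 0.14057636579474417
top 0.03 [(np.float64(-0.1802), np.float64(-0.1802)), (np.float64(-0.1671), np.float64(-0.1568))]
top -0.024 [(np.float64(-0.1787), np.float64(-0.1563)), (np.float64(0.09), np.float64(0.0925))]
wrist 0.03 [(np.float64(0.0867), np.float64(0.2214))]
wrist -0.024 [(np.float64(0.0869), np.float64(0.1088)), (np.float64(0.1763), np.float64(0.2221))]
```

>>> jog_arm --plan "0 0 0 0 -0.1 0 255;0 0 0 0 -0.1 0 255;0 0 0 0 -0.1 0 255;0 0 0 0 0 0 255;0 0 0 0 0 0 255;0 0 0 0 0 0 255"

```text
time_s: 10.02
position: [0.5245, 0.1146, 0.0571]
tool_rot: [[0.999, -0.041, 0.002], [-0.041, -0.999, -0.001], [0.002, 0.001, -1.0]]
ft_force: [-1.4, -3.7, 7.0]
grip_width: 0.0004
gripper_force: 3.2
```

```bash
python3 m.py; python3 -c "
from h import *
im=imaging.get_image('wrist'); cv2.imwrite('pics/w3.png',im['pixels'][:,:,::-1])"
```

```text
10.0167 [0.5245437  0.11461013 0.05705892] [-1.37425817 -3.65059347  6.95397587]
tcp along rail 0.1431926066528256
top 0.03 [(np.float64(-0.1672), np.float64(-0.157))]
top -0.024 [(np.float64(-0.1797), np.float64(-0.1563)), (np.float64(0.0898), np.float64(0.095))]
wrist 0.03 [(np.float64(0.0869), np.float64(0.2216))]
wrist -0.024 [(np.float64(0.0869), np.float64(0.1089)), (np.float64(0.1763), np.float64(0.2215))]
```

View pics/w3.png

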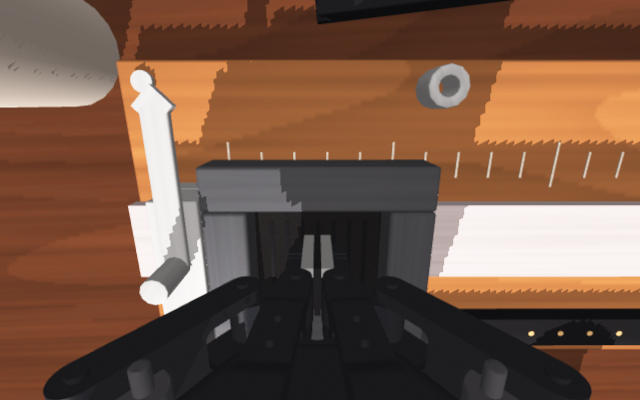

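The picture shows the carriage's left edge (about pixel 205,250) against the stop block at (190,250). The fingertip slid 2.6 mm while the carriage stayed put, so the carriage is seated. Now I lift straight up.

>>> jog_arm --plan "0 0 0 0 0 -0.2 255;0 0 0 0 0 -0.3 255;0 0 0 0 0 -0.4 255;0 0 0 0 0 -0.6 255;0 0 0 0 0 -1 255;0 0 0 0 0 -1.5 255;0 0 0 0 0 -2 255;0 0 0 0 0 -2 255;0 0 0 0 0 -1 255;0 0 0 0 0 0 255"

```text
time_s: 11.0
position: [0.525, 0.1153, 0.1492]
tool_rot: [[0.999, -0.041, 0.005], [-0.041, -0.999, 0.0], [0.005, -0.0, -1.0]]
ft_force: [-0.5, -0.0, -0.8]
grip_width: -0.0001
gripper_force: 0.0
```

>>> jog_arm --plan "0 0 0 0 0 0 255;0 0 0 0 0 0 255;0 0 0 0 0 0 255;0 0 0 0 0 0 255"

```text
time_s: 11.33
position: [0.5236, 0.1151, 0.1456]
tool_rot: [[0.999, -0.041, -0.002], [-0.041, -0.999, 0.0], [-0.002, 0.0, -1.0]]
ft_force: [-0.1, 0.5, -0.2]
grip_width: 0.0002
gripper_force: 0.0
```

```bash
python3 m.py; python3 -c "
from h import *
im=imaging.get_image('wrist'); r=models.outline_of('wrist','pad_top'); cv2.imwrite('pics/w4.png',im['pixels'][:,:,::-1])
f,cx,cy,T=cam(im); v,u=np.mgrid[:400,:640]; d=im['depth']
P=np.stack([(u-cx)/f*d,(v-cy)/f*d,d],-1)@T[:3,:3].T+T[:3,3]
print(r[0]['confidence'],np.median(P[r[0]['region']],0))"
```

```text
11.3333 [0.52362428 0.11510452 0.14558171] [-0.07177764  0.45282603 -0.24460532]
tcp along rail 0.14364888828000952
top 0.03 [(np.float64(-0.1669), np.float64(-0.1572)), (np.float64(0.0893), np.float64(0.0916))]
top -0.024 [(np.float64(-0.1794), np.float64(-0.1561)), (np.float64(0.0896), np.float64(0.1024)), (np.float64(0.1368), np.float64(0.1514)), (np.float64(0.1593), np.float64(0.1642)), (np.float64(0.1742), np.float64(0.2059)), (np.float64(0.2106), np.float64(0.223))]
wrist 0.03 [(np.float64(0.0866), np.float64(0.2218))]
wrist -0.024 [(np.float64(0.0868), np.float64(0.2224))]
0.86 [0.52608731 0.11369803 0.06192911]
```

View pics/w4.png

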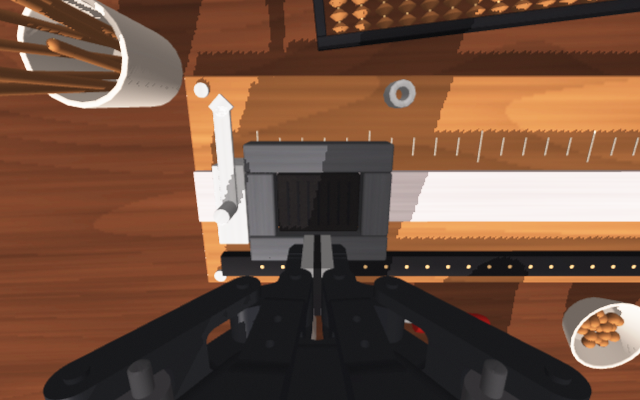

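The carriage (pixel 320,200) sits against the marked stop (232,200), its rear end unmoved at 0.087 m. The pad is back up at 61.9 mm and the fingers are clear. I'll hand it in.

```bash
python3 -c "
from rig import job; print(job.close_job())"
```

```text
the job is handed in; nothing more can be done
None
```

I pressed the pad, slid the carriage up against the marked stop and let the pad come up so the brake holds it there; the job was handed in with the arm clear at about 11.5 s (no verdict was returned).

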